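# Find the loaded drive carrier by its weight and dock it

### The job

Only one of the three look-alike drive carriers in the leaning rack still has its drive inside, and just its greater weight gives it away: ease carriers up in their guides to feel them, then slide the loaded one out of the rack, stand it in the dock's slot and press it down until the plug has gone fully home. Leave the two empty carriers fully down in their own bays, and do not disturb the other things on the bench.

Things in the scene. Friction and masses are not known exactly. Their poses are not given: they have to be found in the camera images.
- rack: grey desk rack, fixed, 190 x 98 mm, 85 high; origin centre of its underside. Three bays one behind another (bay floors at x = -44, 18, 80, z = 24 mm) lean 0.48 rad from vertical: a carrier slides out along (-0.462, 0, 0.887) of the rack's frame. Side guides 70 mm long, 3 mm play, they rub; a carrier's top 40 mm stands out; 43 mm of air between neighbours
- carrier_near: the one nearest the robot of three look-alike drive carriers in the rack: closed flat grey case, 12 mm thick (its x), 80 wide (y), 110 tall (z), finger ribs on both faces along the top edge; same front and back. Origin: centre of the bottom edge, z to the top edge. Empty about 0.12 kg, with its drive about 0.36 kg; which one has it changes
- carrier_mid: the middle one of three look-alike drive carriers in the rack: closed flat grey case, 12 mm thick (its x), 80 wide (y), 110 tall (z), finger ribs on both faces along the top edge; same front and back. Origin: centre of the bottom edge, z to the top edge. Empty about 0.12 kg, with its drive about 0.36 kg; which one has it changes
- carrier_far: the one farthest from the robot of three look-alike drive carriers in the rack: closed flat grey case, 12 mm thick (its x), 80 wide (y), 110 tall (z), finger ribs on both faces along the top edge; same front and back. Origin: centre of the bottom edge, z to the top edge. Empty about 0.12 kg, with its drive about 0.36 kg; which one has it changes
- dock: black single-bay drive dock, fixed, 66 x 116 mm and 58 mm high on a grey foot of 82 x 132 mm; origin centre of its underside, z up. Upright slot in its top, 15 mm along the dock's x by 83 mm along its y, 38 mm deep, mouth chamfered 4 mm; a carrier goes in either way round
- dock_mouth (a point): centre of the dock's slot, level with the dock's top (58 mm above the worktop); axes as the dock
- dock_seat (a point): centre of the slot's floor, 20 mm above the worktop; axes as the dock. A carrier that is fully home has its bottom edge here
- dock_plug (a joint): the plug at the bottom of the dock's slot: 0 = up (8 mm above the slot's floor), 0.008 = pushed fully down. It is stiff (about 6 N, more than any carrier's weight) and stays where it is pushed
- screwdriver_blue: blue screwdriver, 126 mm long, lying on the worktop; a bystander
- bnc_load_0: small upright metal terminator, 16 mm across, 30 mm tall; a bystander
There are look-alikes about, which are no part of the job. Leave any blue look-alike of the carrier_mid alone.

How it is judged (in metres and radians):
On the way:
1. a carrier has been slid up clear of the rack's guides (z of any of carrier_near, carrier_mid, carrier_far in the frame of rack above 0.088 m), for 0.1 s.
At the end, for the whole second after the job is handed in: The loaded carrier stands released in the dock (within 5 mm of the seat sideways, 3 mm in height, 0.07 rad of upright, 0.09 rad of square), the plug over 6.2 mm down; the two empty carriers rest within 6 mm of where they stood in the rack (value of joint dock_plug above 0.0062 m and (((horizontal distance between carrier_near and dock_seat below 0.005 m and z of carrier_near in the frame of dock_seat below 0.003 m and angle between carrier_near's own z axis and vertical below 0.07 rad and angle between the x axis of carrier_near and the x axis of dock_seat, either way round below 0.09 rad and contact force between carrier_near and dock above 2.2 N and linear speed of carrier_near below 0.02 m/s) and distance of carrier_mid from where it was at the start of the episode below 0.006 m and distance of carrier_far from where it was at the start of the episode below 0.006 m) or ((horizontal distance between carrier_mid and dock_seat below 0.005 m and z of carrier_mid in the frame of dock_seat below 0.003 m and angle between carrier_mid's own z axis and vertical below 0.07 rad and angle between the x axis of carrier_mid and the x axis of dock_seat, either way round below 0.09 rad and contact force between carrier_mid and dock above 2.2 N and linear speed of carrier_mid below 0.02 m/s) and distance of carrier_near from where it was at the start of the episode below 0.006 m and distance of carrier_far from where it was at the start of the episode below 0.006 m) or ((horizontal distance between carrier_far and dock_seat below 0.005 m and z of carrier_far in the frame of dock_seat below 0.003 m and angle between carrier_far's own z axis and vertical below 0.07 rad and angle between the x axis of carrier_far and the x axis of dock_seat, either way round below 0.09 rad and contact force between carrier_far and dock above 2.2 N and linear speed of carrier_far below 0.02 m/s) and distance of carrier_near from where it was at the start of the episode below 0.006 m and distance of carrier_mid from where it was at the start of the episode below 0.006 m))); the robot touches nothing.
It fails at once if a bystander is moved by more than 30 mm (distance of any of screwdriver_blue, bnc_load_0 from where it was at the start of the episode above 0.03 m).
It also fails if it takes over 70 s, if anything falls off the work surface, if the arm or the gripper's body presses on something with over 40 N, if the wrist force passes 120 N, or if a joint passes its speed limit or range.

### The arm

A 6-joint arm with a two-finger parallel gripper is mounted at the origin on a cart in front of the work surface, level with it; the furniture and walls round the work are solid. World frame = base frame: x ahead of the robot, y to its left, z up, the work surface at z = 0. Lengths are in mm, angles in rad, forces in N, time in s.
With the tool pointing down it reaches from about 300 to 875 mm from the base axis. Payload 6.4 kg.
Tool frame: the origin (TCP) lies midway between the tips of the shut fingers; the grasp point (between the pads) lies pinch_z behind it (pinch_z is the distance from the TCP to the grasp point, in mm); z points along the fingers, y is the line along which they close (so a half turn about z gives the same grasp; the last joint's range is limited). The gripper opens to 88 mm and grips with 3 to 60 N. Pads are 18 mm wide; open, the fingers measure 123 mm over their backs; the gripper's body (75 mm by 187 mm) begins 45 mm behind the grasp point.
Start: joints at [1.117, 0.181, 1.607, -0, 1.354, -0.206], TCP at [141.019, 557.454, 238.714] pointing down, gripper open.
Joint ranges: [-2.99, 2.99], [-0.89, 2.07], [0.3, 2.58], [-1.14, 4.28], [0, 2.63], [-3.12, 3.12]. Speed limits (rad/s): [2.57, 2.57, 3.01, 3.14, 3.14, 3.14].

### API

Orientations are given as [roll, pitch, yaw] about the fixed x, y, z axes, in that order (R = Rz(yaw) Ry(pitch) Rx(roll)).
In Python, from bench import get_state, read_camera, close_job, pinch_z gives the robot as it stands. The module is installed in compiled form; this text tells all that it offers.
- The arm moves only by the tool move_arm, never from a script. Its argument "rows" is a list of rows, each a list of 3 entries, a list of its own where there are three numbers: the shift along the tool's x, y, z in units of 100 mm (1.0 is 100 mm), then the turn, a rotation vector about the tool's x, y, z in units of pi/2 rad (1.0 is pi/2 rad), then the opening, from 0 (shut) to 1 (fully open). A call has 1 to 20 rows; each row is the pose to reach, as a shift and turn from the pose commanded when the call began, along the tool's axes at that moment; what a row does not reach only later rows make up. A row lasts 1/12 s, in which the tool goes at most 41.7 mm and 7.16 degrees, less where a joint would pass 70% of its speed; a pose out of reach is approached as far as the arm can. A call with a number of a shift or a turn outside -1 to 1 is refused whole. A call with a gripper value outside its range is refused whole. The fingers move at their own pace and stop on an object; "force" is the grip in N (left out, the last holds). Time passes only in rows, so rows that repeat a pose let the fingers close. It gives the time, the measured TCP pose, the force, the opening and the grip force at its end, in the units of the state.
- get_state(): the state, without advancing time (a new reading comes with each control period).
- read_camera(name): name is "scene" or "top"; returns a dict with "color" (384x512x3 uint8, red, green, blue), "fx", "fy", "cx", "cy" (pixels), "distortion" ([k1, k2, p1, p2, k3] as OpenCV has them; the pictures are not rectified), "cam_to_world" (4x4, takes a point from camera to world coordinates). Camera axes: x right, y down, z forward; pixel columns grow to the right and rows downward; lengths in mm; the calibration is good to about 2 mm. A picture is of the moment at which its call begins. There is no depth.
- close_job(): hands the job in; it is judged then, once.
The state is a dict: "time_s": time; "joint_positions": joint angles; "joint_velocities": joint speeds; "tau": joint torques, N m; "tcp_pos": TCP position; "ee_rot": TCP orientation; "contact_force": force on the tool from outside, world axes, zero at the start; "ft_torque": the same for the moment, N m; "opening": opening from 0.0 (shut) to 1.0 (fully open); "finger_force": force on a finger pad.
Only numpy, scipy, OpenCV 4.12 (cv2) and the standard library are available. Lean on these libraries where they do the work, as an engineer would, in place of code of your own. Each camera call takes 0.05 s, during which the arm holds its last target. There are 200 camera calls.

## Working session

There is one attempt and no reset: what is moved stays moved. The work goes in short steps, Python scripts to look and compute and a tool call to move; the robot and the scene stay as the last step left them, time stands still between calls to the robot, and variables do not carry over. Pictures are saved under pics/ and viewed, at most 12 in all, crops included, and the job is handed in when it is done.

Besides the shell and the picture viewer there is one more tool, called as a command line: name --argument value ..., lists and objects as JSON in quotes. move_arm: Moves the arm, as the interface text tells. Shifts and turns lie within -1 to 1; 1 stands for 100 mm of shift or pi/2 rad of turn. Its arguments: {"type":"object","properties":{"rows":{"type":"array","items":{"type":"array"}},"force":{"type":"number"}},"required":["rows"]}

```bash
mkdir -p pics; python3 - <<'E'
from bench import *
import cv2,numpy as np,pickle
print(get_state(),pinch_z)
d={}
for n in("scene","top"):
    c=read_camera(n);d[n]=c
    cv2.imwrite(f"pics/{n}0.png",cv2.resize(c["color"][:,:,::-1],(800,600)))
    print(n,{k:np.round(v,3).tolist() for k,v in c.items() if k!="color"})
pickle.dump(d,open("c0.pkl","wb"))
E
```

```text
{'time_s': 0.0, 'joint_positions': array([ 1.11671443e+00,  1.81500467e-01,  1.60799893e+00,  2.20794875e-05,
        1.35379098e+00, -2.06291378e-01]), 'joint_velocities': array([-9.15315545e-04, -1.06710320e-03,  1.24770446e-03,  5.29645195e-04,
       -9.87359490e-05, -2.38508146e-03]), 'tau': array([ 3.43855409e-04, -4.33881390e+01, -3.41839957e+01,  7.00565474e-02,
        3.86794168e-02, -1.21717567e-04]), 'tcp_pos': array([140.76083589, 556.95982583, 237.8373347 ]), 'ee_rot': array([-3.13993533e+00, -3.68844884e-04,  2.89379706e+00]), 'contact_force': array([-0.33051046, -0.02956513,  0.22890807]), 'ft_torque': array([ 0.01032286, -0.01324475, -0.02275318]), 'finger_force': 0.0, 'opening': 0.9998987927505181} 18.700000000000003
scene {'fx': 348.711, 'fy': 348.711, 'cx': 259.395, 'cy': 194.769, 'distortion': [-0.019, 0.0, 0.0, 0.0, 0.0], 'cam_to_world': [[0.811, -0.362, 0.46, 87.202], [-0.586, -0.518, 0.623, -455.865], [0.013, -0.775, -0.632, 701.492], [0.0, 0.0, 0.0, 1.0]]}
top {'fx': 348.526, 'fy': 348.526, 'cx': 257.162, 'cy': 192.867, 'distortion': [-0.059, 0.0, 0.0, 0.0, 0.0], 'cam_to_world': [[-0.024, -0.997, 0.072, 479.601], [-1.0, 0.024, -0.005, 193.823], [0.003, -0.072, -0.997, 1289.009], [0.0, 0.0, 0.0, 1.0]]}
```

View pics/scene0.png

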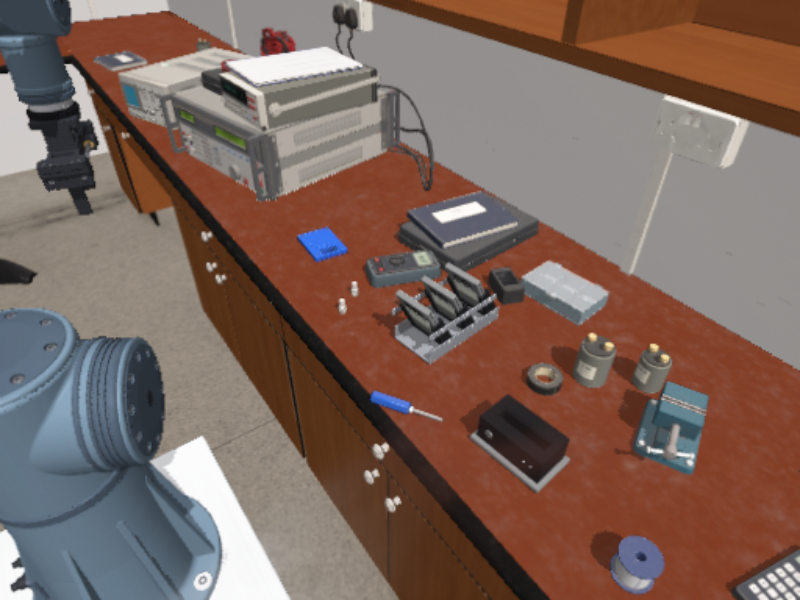

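View pics/top0.png

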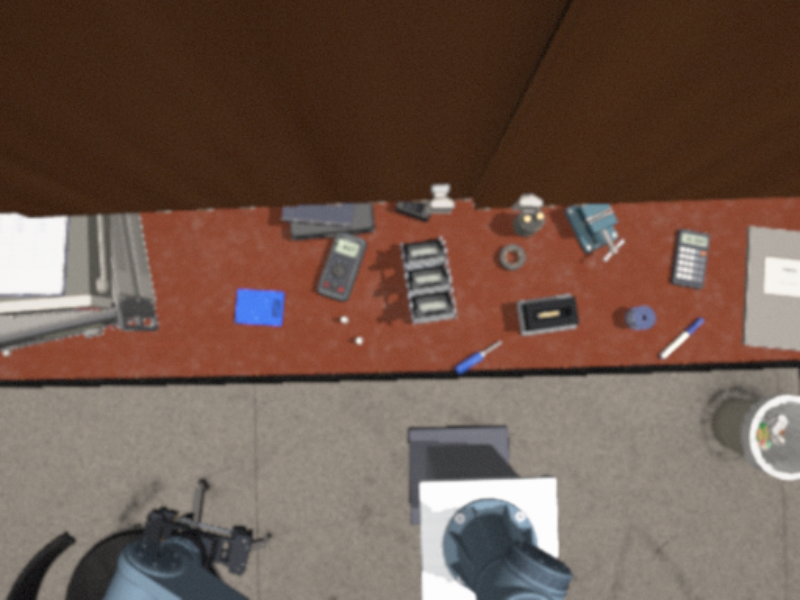

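The scene view shows the grey rack with three carriers leaning toward the robot (about 447,310) and the black dock on its grey foot (520,437). The blue screwdriver lies at (405,405). Two small terminators stand at (342,306) and (354,288). The top view has the rack at (430,280) and the dock at (548,314). The flat blue block, at (322,243) in scene and (260,307) in top, is the blue look-alike and will be left alone. The carriers meant are the three grey ones standing in the rack.

```bash
python3 - <<'E'
import pickle,cv2,numpy as np
d=pickle.load(open("c0.pkl","rb"))
def crop(n,x,y,w,h,s):
    return cv2.resize(d[n]["color"][y:y+h,x:x+w,::-1],None,fx=s,fy=s,interpolation=cv2.INTER_CUBIC)
cv2.imwrite("pics/s1.png",np.hstack([crop("scene",245,160,80,80,5),crop("scene",295,240,80,80,5)]))
cv2.imwrite("pics/t1.png",np.hstack([crop("top",250,145,50,66,8),crop("top",326,165,50,66,8)]))
E
```

```text
(no output)
```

View pics/s1.png

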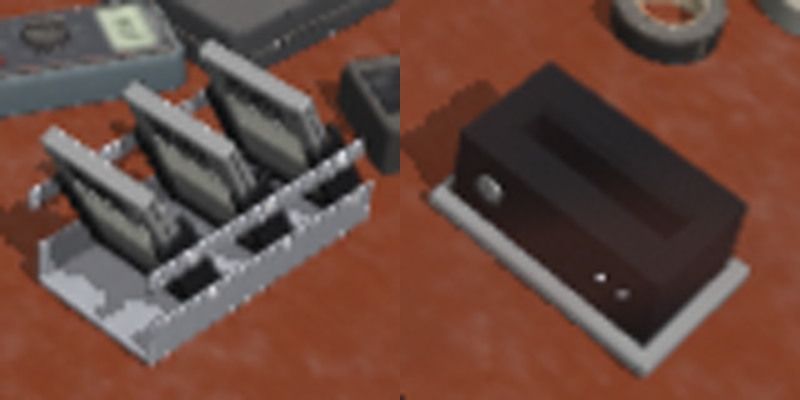

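View pics/t1.png

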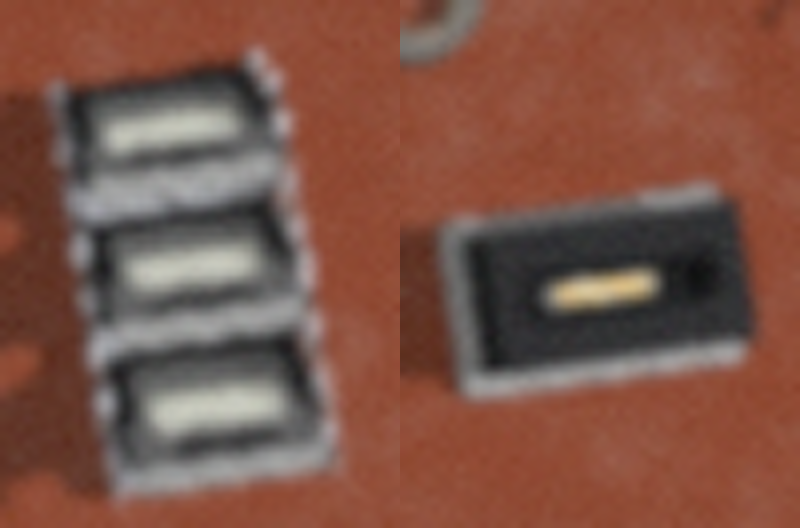

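```bash
cat > h.py <<'E'
import cv2,numpy as np,pickle
from scipy.spatial.transform import Rotation as R
def ray(c,p):
    K=np.array([[c["fx"],0,c["cx"]],[0,c["fy"],c["cy"]],[0,0,1.]])
    q=cv2.undistortPoints(np.array([[p]],float),K,np.array(c["distortion"]))[0,0]
    T=np.array(c["cam_to_world"]); return T[:3,3],T[:3,:3]@np.array([*q,1])
def cast(c,p,z):
    o,v=ray(c,p); return (o+v*(z-o[2])/v[2])
E
python3 - <<'E'
from h import *
d=pickle.load(open("c0.pkl","rb"))
def S(n,off,s,pts):
    print(n)
    for (x,y,z) in pts:
        p=((x+.5)/s-.5+off[0],(y+.5)/s-.5+off[1]); print((x,y,z),cast(d[n],p,z).round(1)[:2])
print("rack scene");S("scene",(245,160),5,[(152,362,0),(370,212,0),(42,280,0),(45,135,119),(165,220,119),(127,90,119),(243,195,119),(203,47,119),(310,112,119)])
print("dock scene");S("scene",(215,240),5,[(548,62,58),(747,210,58),(656,285,58),(460,137,58),(645,375,0),(432,197,0),(748,270,0)])
print("rack top");S("top",(250,145),8,[(118,497,0),(335,468,0),(55,88,85),(258,52,85)])
print("dock top");S("top",(276,165),8,[(603,290,28),(440,222,6),(715,187,6),(748,358,6),(465,395,6),(742,203,58),(750,340,58),(490,370,58),(475,243,58)])
E
```

```text
rack scene
scene
(152, 362, 0) [537.   76.4]
(370, 212, 0) [728.6 101.5]
(42, 280, 0) [525.4 167.7]
(45, 135, 119) [519.2 156.2]
(165, 220, 119) [528.8  62.9]
(127, 90, 119) [580.7 163.6]
(243, 195, 119) [574.7  55.3]
(203, 47, 119) [642.6 171.9]
(310, 112, 119) [651.8  89.1]
dock scene
scene
(548, 62, 58) [556.2 -90.9]
(747, 210, 58) [ 567.9 -206.9]
(656, 285, 58) [ 505.1 -210.6]
(460, 137, 58) [ 490.  -100.7]
(645, 375, 0) [ 503.6 -218.7]
(432, 197, 0) [490.  -88.7]
(748, 270, 0) [ 584.8 -208.2]
rack top
top
(118, 497, 0) [520.6 162.4]
(335, 468, 0) [531.5  61.6]
(55, 88, 85) [697.  187.4]
(258, 52, 85) [710.8  98.2]
dock top
top
(603, 290, 28) [ 533.2 -152.8]
(440, 222, 6) [567.5 -84.2]
(715, 187, 6) [ 580.7 -213.5]
(748, 358, 6) [ 500.9 -225.3]
(465, 395, 6) [487.3 -92.6]
(742, 203, 58) [ 569.1 -208.9]
(750, 340, 58) [ 508.  -209.6]
(490, 370, 58) [497.7 -92.6]
(475, 243, 58) [554.2 -88.2]
```

The crops confirm three grey look-alike carriers in the rack. In scene crop s1 their top strips start at (45,135), (130,90) and (203,47). The dock slot is at about (605,165) and its gold plug is at t1 (603,290). The corner reads are too coarse for the rack, so I'll take one larger view.

```bash
python3 - <<'E'
import pickle,cv2,numpy as np
d=pickle.load(open("c0.pkl","rb"))
im=cv2.resize(d["scene"]["color"][165:235,248:322,::-1],None,fx=8.5,fy=8.5,interpolation=cv2.INTER_LANCZOS4)
for k in range(0,74,10): cv2.putText(im,str(248+k),(int(k*8.5),10),0,.35,(0,255,255)); cv2.line(im,(int((k+.5)*8.5),12),(int((k+.5)*8.5),20),(0,255,255))
for k in range(5,70,10): cv2.putText(im,str(165+k),(0,int((k+.5)*8.5)),0,.35,(0,255,255))
cv2.imwrite("pics/s2.png",im); print(im.shape)
E
```

```text
(595, 629, 3)
```

View pics/s2.png

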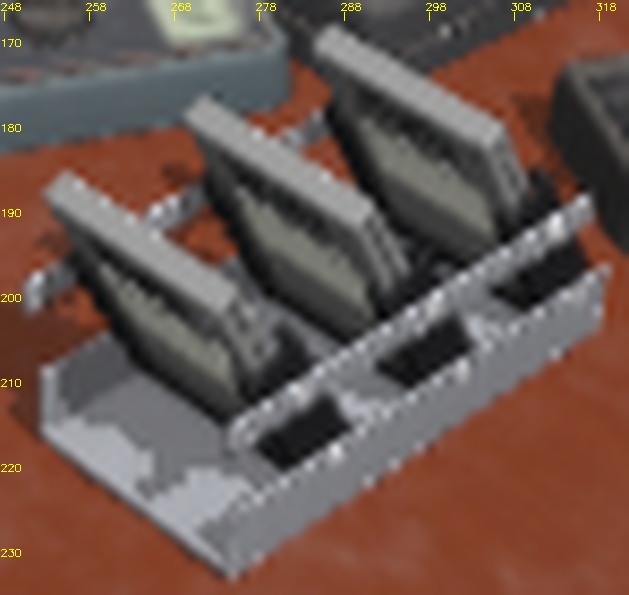

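```bash
cat > fit.py <<'E'
from h import *
from scipy.optimize import least_squares
d=pickle.load(open("c0.pkl","rb"))
def proj(c,P):
    T=np.linalg.inv(np.array(c["cam_to_world"]));K=np.array([[c["fx"],0,c["cx"]],[0,c["fy"],c["cy"]],[0,0,1.]])
    return cv2.projectPoints(np.atleast_2d(P).astype(float),cv2.Rodrigues(T[:3,:3])[0],T[:3,3],K,np.array(c["distortion"]))[0][:,0]
def place(q,P):
    c,s=np.cos(q[2]),np.sin(q[2]); P=np.array(P,float)
    return P@np.array([[c,s,0],[-s,c,0],[0,0,1]])+[q[0],q[1],0]
def nat(p,s,o): return (np.array(p,float)+.5)/s-.5+o
E
python3 - <<'E'
from fit import *
u=np.array([-.462,0,.887]);n=np.array([.887,0,.462])
def car(b,x,y,z): return np.array([b,y,24])+u*z+n*x
sp=[[(45,192),(65,172),(238,293),(222,312)],[(187,118),(205,98),(372,208),(355,227)],[(317,47),(333,27),(502,128),(488,147)]]
so=np.vstack([nat(s,8.5,[248,165]) for s in sp]+[nat([(232,580),(42,433),(603,325)],8.5,[248,165])])
sP=[car(b,x,y,110) for b in(-44,18,80) for x,y in((-6,40),(6,40),(6,-40),(-6,-40))]+[[-95,-49,0],[-95,49,0],[95,-49,0]]
to=nat([(218,405),(192,265),(170,130)],8,[250,145])
for mode in("scene","top","both"):
  def f(q):
    a=(proj(d["scene"],place(q,sP))-so).ravel(); b=(proj(d["top"],place(q,[car(k,6,0,q[3]) for k in(-44,18,80)]))-to).ravel()*2
    return np.r_[a*(mode!="top"),b*(mode!="scene"),(q[3]-85)*.02]
  r=least_squares(f,[620,120,.1,85]);print(mode,r.x.round(3));print(f(r.x).round(1))
# dock
ds=nat([(548,62),(747,210),(656,285),(460,137),(645,375),(432,197),(748,270)],5,[215,240])
dsP=[[33,58,58],[33,-58,58],[-33,-58,58],[-33,58,58],[-41,-66,0],[-41,66,0],[41,-66,0]]
dt=nat([(440,222),(715,187),(748,358),(465,395),(742,203),(750,340),(490,370),(475,243)],8,[276,165])
dtP=[[41,66,6],[41,-66,6],[-41,-66,6],[-41,66,6],[33,-58,58],[-33,-58,58],[-33,58,58],[33,58,58]]
for m in((1,0),(0,1),(1,1)):
  g=lambda q:np.r_[(proj(d["scene"],place(q,dsP))-ds).ravel()*m[0],(proj(d["top"],place(q,dtP))-dt).ravel()*m[1]]
  r=least_squares(g,[532,-152,.1]);print("dock",r.x.round(3));print(g(r.x).round(1))
E
```

```text
scene [6.19350e+02 1.28635e+02 1.23000e-01 8.50000e+01]
[-0.4  0.1  0.1 -0.8  0.5 -1.1 -0.6  0.1 -0.8 -0.3 -0.1 -1.   1.1 -0.9
  0.2  0.1 -0.7 -0.4  0.  -1.   1.  -0.7 -0.1  0.2  0.2  1.8 -0.8  1.3
  0.2  2.   0.   0.   0.   0.   0.   0.   0. ]
top [6.19496e+02 1.28700e+02 1.44000e-01 5.24570e+01]
[-0.   0.   0.  -0.   0.  -0.   0.   0.  -0.  -0.  -0.  -0.   0.  -0.
  0.   0.  -0.  -0.  -0.  -0.   0.  -0.   0.  -0.   0.   0.  -0.   0.
 -0.   0.  -0.1  0.1  0.3  0.3 -0.2 -0.4 -0.7]
both [6.19298e+02 1.28728e+02 1.28000e-01 5.19850e+01]
[-0.4  0.2  0.1 -0.7  0.7 -1.  -0.4  0.2 -0.8 -0.2 -0.1 -1.   1.2 -0.9
  0.3  0.1 -0.8 -0.4 -0.1 -1.   1.  -0.8 -0.1  0.1  0.4  1.8 -0.8  1.4
  0.1  1.9 -0.7  0.2  0.3  0.3  0.3 -0.5 -0.7]
dock [ 5.33080e+02 -1.50327e+02  1.17000e-01]
[ 0.3 -1.   0.4 -1.8  1.1 -0.1 -0.  -1.8 -0.5  1.4 -1.4  1.3  0.   1.5
 -0.   0.  -0.  -0.  -0.   0.  -0.   0.  -0.  -0.   0.   0.   0.   0.
  0.  -0. ]
dock [ 5.33160e+02 -1.51772e+02  1.01000e-01]
[ 0.  -0.   0.  -0.   0.   0.   0.  -0.  -0.   0.  -0.   0.   0.   0.
 -0.6  0.1 -0.1  0.  -1.   0.5 -0.6  0.4 -0.8 -0.7  0.9  0.5  1.4  0.9
  0.7 -1.7]
dock [ 5.33087e+02 -1.50810e+02  1.10000e-01]
[ 0.6 -0.9  0.6 -1.5  1.   0.1  0.1 -1.8 -0.5  1.6 -1.2  1.2  0.2  1.8
 -0.9  0.3 -0.4 -0.1 -1.2  0.4 -0.8  0.6 -1.2 -0.8  0.7  0.4  1.2  1.1
  0.3 -1.5]
```

```bash
cat > g.py <<'E'
from h import *
from bench import *
RX,RY,RYAW=619.4,128.7,.128
DX,DY,DYAW=533.,-151.3,.105
BAY=dict(near=-44,mid=18,far=80)
def rack(b,zc):
    "tool pose with TCP at height zc along carrier in bay"
    u=np.array([-.462,0,.887]);n=np.array([.887,0,.462]);Y=R.from_euler('z',RYAW)
    M=np.c_[[0,1,0],n,-u]
    return Y.apply(np.array([BAY[b],0,24])+u*zc)+[RX,RY,0],Y*R.from_matrix(M)
def dock(z):
    "upright tool, y along dock x"
    return np.array([DX,DY,z]),R.from_euler('z',DYAW)*R.from_matrix(np.c_[[0,1,0],[1,0,0],[0,0,-1]])
def now():
    s=get_state(); return s,np.array(s["tcp_pos"]),R.from_euler('xyz',s["ee_rot"])
def rel(p,Rt):
    s,c,Rc=now()
    print("shift",(Rc.inv().apply(p-c)/100).round(3).tolist(),"turn",((Rc.inv()*Rt).as_rotvec()/(np.pi/2)).round(4).tolist(),"t",s["time_s"],"err mm",(p-c).round(1))
E
python3 - <<'E'
from g import *
p,r=rack("near",150);print(p); rel(p,r)
s,c,Rc=now();print((r*Rc.inv()).magnitude())
E
```

```text
[507.02688705 114.23716879 157.05      ]
shift [-4.637, -3.393, 0.812] turn [-0.2691, -0.1821, 0.7455] t 0.1 err mm [ 366.2 -442.8  -80.9]
1.2774470028703828
```

move_arm --rows '[[[-1, -0.73, 0], [-0.269, -0.182, 0.7455], 0.34], [[-1, -0.73, 0], [-0.269, -0.182, 0.7455], 0.34], [[-1, -0.73, 0], [-0.269, -0.182, 0.7455], 0.34], [[-1, -0.73, 0], [-0.269, -0.182, 0.7455], 0.34], [[-1, -0.73, 0], [-0.269, -0.182, 0.7455], 0.34], [[-1, -0.73, 0], [-0.269, -0.182, 0.7455], 0.34], [[-1, -0.73, 0], [-0.269, -0.182, 0.7455], 0.34], [[-1, -0.73, 0], [-0.269, -0.182, 0.7455], 0.34], [[-1, -0.73, 0], [-0.269, -0.182, 0.7455], 0.34], [[-1, -0.73, 0], [-0.269, -0.182, 0.7455], 0.34], [[-1, -0.73, 0], [-0.269, -0.182, 0.7455], 0.34], [[-1, -0.73, 0], [-0.269, -0.182, 0.7455], 0.34]]' --force 25

```text
time_s: 1.1
tcp_pos: [219.1, 462.0, 237.8]
ee_rot: [2.661, -0.0, 1.699]
contact_force: [-0.2, -0.2, -0.5]
opening: 0.345
finger_force: 0.0
```

```bash
python3 -c "
from g import *
rel(*rack('near',150))"
```

```text
shift [-3.818, 1.764, 1.829] turn [-0.0, -0.0002, 0.0003] t 1.1 err mm [ 287.9 -347.7  -80.8]
```

move_arm --rows '[[[-0.4, 0.15, 0.08], [0, 0, 0], 0.34], [[-0.75, 0.35, 0.18], [0, 0, 0], 0.34], [[-1, 0.46, 0.25], [0, 0, 0], 0.34], [[-1, 0.46, 0.25], [0, 0, 0], 0.34]]'

```text
time_s: 1.43
tcp_pos: [286.6, 366.0, 237.2]
ee_rot: [2.661, 0.001, 1.696]
contact_force: [0.4, -0.1, -0.1]
opening: 0.339
finger_force: 0.0
```

move_arm --rows '[[[-0.4, 0.15, 0.08], [0, 0, 0], 0.34], [[-0.75, 0.35, 0.18], [0, 0, 0], 0.34], [[-1, 0.46, 0.25], [0, 0, 0], 0.34], [[-1, 0.46, 0.25], [0, 0, 0], 0.34]]'

```text
time_s: 1.77
tcp_pos: [351.9, 273.6, 237.0]
ee_rot: [2.66, -0.0, 1.694]
contact_force: [1.0, -0.8, 0.6]
opening: 0.344
finger_force: 0.0
```

move_arm --rows '[[[-0.4, 0.15, 0.08], [0, 0, 0], 0.34], [[-0.75, 0.35, 0.18], [0, 0, 0], 0.34], [[-1, 0.46, 0.25], [0, 0, 0], 0.34], [[-1, 0.46, 0.25], [0, 0, 0], 0.34]]'

```text
time_s: 2.1
tcp_pos: [416.7, 181.4, 236.4]
ee_rot: [2.659, -0.001, 1.694]
contact_force: [-0.2, 0.3, 0.9]
opening: 0.339
finger_force: 0.0
```

```bash
python3 -c "
from g import *
rel(*rack('near',150))"
```

```text
shift [-0.778, 0.353, 1.08] turn [0.0013, 0.0011, -0.0029] t 2.1 err mm [ 90.3 -67.2 -79.3]
```

move_arm --rows '[[[-0.4, 0.18, 0.3], [0, 0, 0], 0.34], [[-0.78, 0.353, 0.6], [0.001, 0.001, -0.003], 0.34], [[-0.78, 0.353, 0.98], [0.001, 0.001, -0.003], 0.34], [[-0.78, 0.353, 0.98], [0.001, 0.001, -0.003], 0.34], [[-0.78, 0.353, 0.98], [0.001, 0.001, -0.003], 0.34]]'

```text
time_s: 2.52
tcp_pos: [499.0, 117.2, 161.1]
ee_rot: [2.67, -0.002, 1.703]
contact_force: [-1.3, 0.5, -0.6]
opening: 0.344
finger_force: 0.0
```

```bash
python3 - <<'E'
from g import *
rel(*rack('near',83))
a=read_camera("scene")["color"][110:240,220:340,::-1];b=read_camera("top")["color"][120:230,230:320,::-1]
a=cv2.resize(a,(480,520),interpolation=2);b=cv2.resize(b,(315,385),interpolation=2);c=np.zeros((520,795,3),np.uint8);c[:,:480]=a;c[:385,480:]=b
cv2.imwrite("pics/a3.png",c)
E
```

```text
shift [-0.043, 0.055, 0.74] turn [-0.0054, -0.0025, 0.0014] t 2.5167 err mm [ 38.7   1.  -63.5]
```

View pics/a3.png

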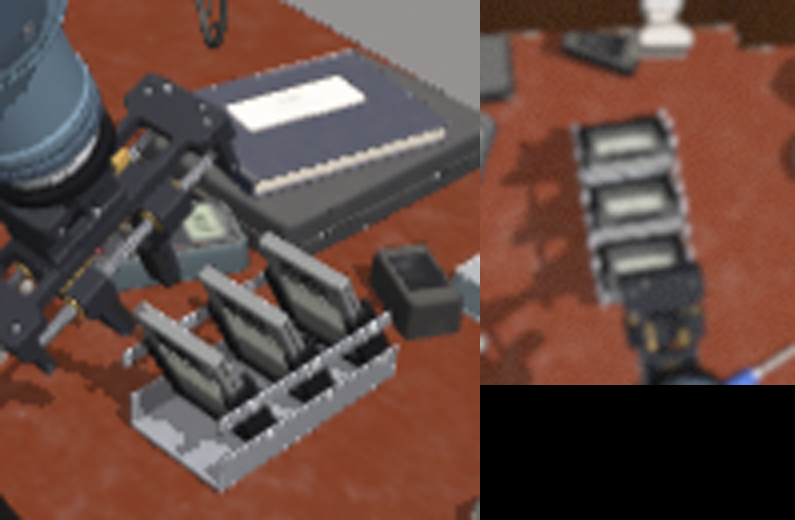

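Fingers are aligned over the near carrier: the tips straddle it at about (125,325) and (170,280) in this crop. Descending.

move_arm --rows '[[[-0.043, 0.055, 0.1], [-0.005, -0.002, 0.001], 0.34], [[-0.043, 0.055, 0.25], [-0.005, -0.002, 0.001], 0.34], [[-0.043, 0.055, 0.4], [-0.005, -0.002, 0.001], 0.34], [[-0.043, 0.055, 0.4], [-0.005, -0.002, 0.001], 0.34], [[-0.043, 0.055, 0.4], [-0.005, -0.002, 0.001], 0.34]]'

```text
time_s: 3.03
tcp_pos: [523.3, 117.4, 133.0]
ee_rot: [2.654, 0.001, 1.703]
contact_force: [0.1, -0.2, 0.1]
opening: 0.34
finger_force: 0.0
```

```bash
python3 - <<'E'
from g import *
rel(*rack('near',83))
E
```

```text
shift [-0.01, -0.039, 0.38] turn [0.0047, -0.0005, 0.0028] t 3.0333 err mm [ 14.4   0.8 -35.4]
```

move_arm --rows '[[[-0.01, -0.03, 0.1], [0.003, 0, 0.002], 0.34], [[-0.01, -0.03, 0.2], [0.003, 0, 0.002], 0.34], [[-0.01, -0.03, 0.3], [0.003, 0, 0.002], 0.34], [[-0.01, -0.03, 0.38], [0.003, 0, 0.002], 0.34], [[-0.01, -0.03, 0.38], [0.003, 0, 0.002], 0.34], [[-0.01, -0.03, 0.38], [0.003, 0, 0.002], 0.34]]'

```text
time_s: 3.53
tcp_pos: [538.9, 117.4, 97.8]
ee_rot: [2.659, 0.0, 1.699]
contact_force: [-0.3, 0.3, -0.0]
opening: 0.341
finger_force: 0.0
```

```bash
python3 - <<'E'
from g import *
rel(*rack('near',83))
a=read_camera("scene")["color"][130:230,230:350,::-1]
cv2.imwrite("pics/a4.png",cv2.resize(a,(720,600),interpolation=2))
E
```

```text
shift [0.01, -0.01, -0.004] turn [0.0017, 0.0, 0.0] t 3.5333 err mm [-1.2  0.8 -0.1]
```

View pics/a4.png

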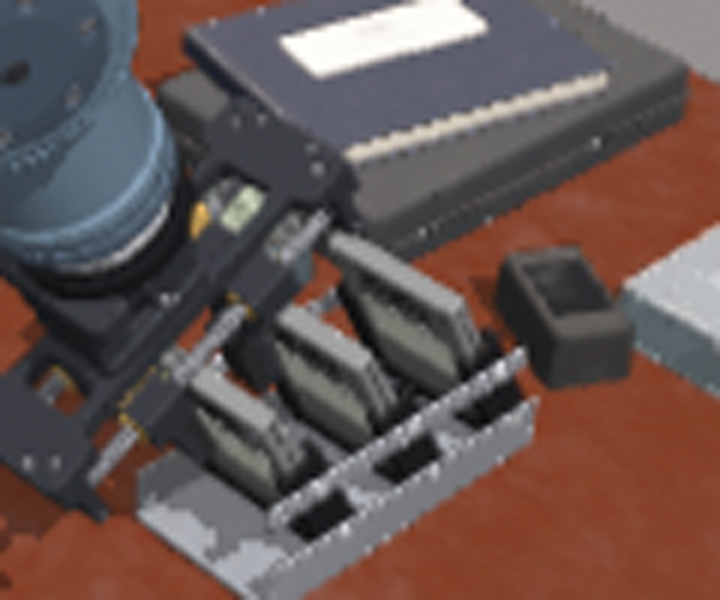

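Near carrier is between the fingers (visible right part at 190–290, 380–420); nothing else is touched. Closing.

move_arm --rows '[[[0, 0, 0], [0, 0, 0], 0.2], [[0, 0, 0], [0, 0, 0], 0.05], [[0, 0, 0], [0, 0, 0], 0.05], [[0, 0, 0], [0, 0, 0], 0.05], [[0, 0, 0], [0, 0, 0], 0.05], [[0, 0, 0], [0, 0, 0], 0.05]]' --force 25

```text
time_s: 4.08
tcp_pos: [539.3, 116.9, 97.7]
ee_rot: [2.658, 0.0, 1.698]
contact_force: [-4.4, 0.5, 7.2]
opening: 0.134
finger_force: 25.0
```

move_arm --rows '[[[0, 0, -0.03], [0, 0, 0], 0.05], [[0, 0, -0.06], [0, 0, 0], 0.05], [[0, 0, -0.09], [0, 0, 0], 0.05], [[0, 0, -0.12], [0, 0, 0], 0.05], [[0, 0, -0.15], [0, 0, 0], 0.05], [[0, 0, -0.18], [0, 0, 0], 0.05]]'

```text
time_s: 4.58
tcp_pos: [530.8, 115.8, 113.5]
ee_rot: [2.658, 0.0, 1.698]
contact_force: [3.8, -0.0, -1.4]
opening: 0.13
finger_force: 25.0
```

move_arm --rows '[[[0, 0, -0.02], [0, 0, 0], 0.05], [[0, 0, -0.04], [0, 0, 0], 0.05], [[0, 0, -0.06], [0, 0, 0], 0.05]]'

```text
time_s: 4.83
tcp_pos: [528.0, 115.5, 118.7]
ee_rot: [2.659, 0.0, 1.698]
contact_force: [4.7, 0.6, -1.8]
opening: 0.135
finger_force: 25.0
```

move_arm --rows '[[[0, 0, -0.02], [0, 0, 0], 0.05], [[0, 0, -0.04], [0, 0, 0], 0.05], [[0, 0, -0.06], [0, 0, 0], 0.05]]'

```text
time_s: 5.08
tcp_pos: [525.2, 115.1, 123.9]
ee_rot: [2.659, 0.0, 1.698]
contact_force: [4.6, 1.0, -1.2]
opening: 0.132
finger_force: 25.1
```

move_arm --rows '[[[0, 0, 0], [0, 0, 0], 0.05], [[0, 0, 0], [0, 0, 0], 0.05], [[0, 0, 0], [0, 0, 0], 0.05], [[0, 0, 0], [0, 0, 0], 0.05]]'

```text
time_s: 5.42
tcp_pos: [525.3, 115.2, 123.8]
ee_rot: [2.659, 0.0, 1.698]
contact_force: [2.6, 0.5, 2.1]
opening: 0.13
finger_force: 25.0
```

move_arm --rows '[[[0, 0, 0.02], [0, 0, 0], 0.05], [[0, 0, 0.04], [0, 0, 0], 0.05], [[0, 0, 0.06], [0, 0, 0], 0.05]]'

```text
time_s: 5.67
tcp_pos: [528.2, 115.6, 118.3]
ee_rot: [2.659, 0.0, 1.698]
contact_force: [3.4, 0.9, 2.6]
opening: 0.131
finger_force: 25.0
```

move_arm --rows '[[[0, 0, 0.02], [0, 0, 0], 0.05], [[0, 0, 0.04], [0, 0, 0], 0.05], [[0, 0, 0.06], [0, 0, 0], 0.05]]'

```text
time_s: 5.92
tcp_pos: [531.0, 115.9, 113.0]
ee_rot: [2.659, 0.0, 1.698]
contact_force: [3.0, 0.3, 3.7]
opening: 0.135
finger_force: 25.0
```

move_arm --rows '[[[0, 0, 0.03], [0, 0, 0], 0.05], [[0, 0, 0.06], [0, 0, 0], 0.05], [[0, 0, 0.09], [0, 0, 0], 0.05], [[0, 0, 0.12], [0, 0, 0], 0.05], [[0, 0, 0.15], [0, 0, 0], 0.05], [[0, 0, 0.18], [0, 0, 0], 0.05]]'

```text
time_s: 6.42
tcp_pos: [539.5, 116.9, 97.3]
ee_rot: [2.658, 0.0, 1.698]
contact_force: [-15.4, -2.8, 32.8]
opening: 0.134
finger_force: 25.0
```

move_arm --rows '[[[0, 0, 0.01], [0, 0, 0], 0.05], [[0, 0, 0.01], [0, 0, 0], 0.2], [[0, 0, 0.01], [0, 0, 0], 0.34], [[0, 0, 0.0], [0, 0, 0], 0.34], [[0, 0, 0], [0, 0, 0], 0.34]]'

```text
time_s: 6.83
tcp_pos: [537.4, 117.1, 95.7]
ee_rot: [2.663, -0.001, 1.698]
contact_force: [0.4, -0.0, -1.0]
opening: 0.343
finger_force: 0.0
```

```bash
python3 - <<'E'
from g import *
rel(*rack('near',83))
rel(*rack('mid',150))
rel(*rack('mid',83))
E
```

```text
shift [0.01, 0.014, -0.015] turn [-0.0008, -0.0002, -0.0004] t 6.8333 err mm [0.4 1.1 2. ]
shift [0.011, 0.563, -0.399] turn [-0.0008, -0.0002, -0.0004] t 6.8333 err mm [31.2  5.1 61.4]
shift [0.011, 0.564, 0.271] turn [-0.0008, -0.0002, -0.0004] t 6.8333 err mm [61.9  9.   2. ]
```

Near: moving up −3.3 N, moving down +1.9 N along the slide gives about −0.7 N mean, so it is light (empty) and back on its floor. On to the middle one.

move_arm --rows '[[[0, 0, -0.2], [0, 0, 0], 0.34], [[0, 0, -0.5], [0, 0, 0], 0.34], [[0, 0.1, -0.5], [0, 0, 0], 0.34], [[0.01, 0.35, -0.45], [0, 0, 0], 0.34], [[0.01, 0.565, -0.4], [0, 0, 0], 0.34], [[0.01, 0.565, -0.3], [0, 0, 0], 0.34], [[0.01, 0.565, -0.2], [0, 0, 0], 0.34], [[0.01, 0.565, -0.2], [0, 0, 0], 0.34]]'

```text
time_s: 7.5
tcp_pos: [578.6, 123.2, 138.3]
ee_rot: [2.663, -0.001, 1.698]
contact_force: [-1.0, 0.1, -0.3]
opening: 0.339
finger_force: 0.0
```

```bash
python3 - <<'E'
from g import *
rel(*rack('mid',83))
E
```

```text
shift [0.003, -0.003, 0.457] turn [-0.0011, -0.0001, -0.0005] t 7.5 err mm [ 20.6   2.9 -40.7]
```

move_arm --rows '[[[0, 0, 0.1], [0, 0, 0], 0.34], [[0, 0, 0.2], [0, 0, 0], 0.34], [[0, 0, 0.3], [0, 0, 0], 0.34], [[0, 0, 0.38], [0, 0, 0], 0.34], [[0, 0, 0.44], [0, 0, 0], 0.34], [[0, 0, 0.44], [0, 0, 0], 0.34]]'

```text
time_s: 8.0
tcp_pos: [598.8, 125.7, 100.4]
ee_rot: [2.662, -0.0, 1.698]
contact_force: [-1.4, -0.4, -0.6]
opening: 0.34
finger_force: 0.0
```

move_arm --rows '[[[0, 0, 0], [0, 0, 0], 0.2], [[0, 0, 0], [0, 0, 0], 0.05], [[0, 0, 0], [0, 0, 0], 0.05], [[0, 0, 0], [0, 0, 0], 0.05], [[0, 0, 0], [0, 0, 0], 0.05], [[0, 0, 0], [0, 0, 0], 0.05]]'

```text
time_s: 8.5
tcp_pos: [599.5, 125.7, 102.4]
ee_rot: [2.659, 0.0, 1.698]
contact_force: [-2.9, 0.2, 3.7]
opening: 0.132
finger_force: 24.9
```

move_arm --rows '[[[0, 0, -0.03], [0, 0, 0], 0.05], [[0, 0, -0.06], [0, 0, 0], 0.05], [[0, 0, -0.09], [0, 0, 0], 0.05], [[0, 0, -0.12], [0, 0, 0], 0.05], [[0, 0, -0.15], [0, 0, 0], 0.05], [[0, 0, -0.18], [0, 0, 0], 0.05]]'

```text
time_s: 9.0
tcp_pos: [591.0, 124.6, 118.2]
ee_rot: [2.659, 0.0, 1.698]
contact_force: [0.3, -0.1, -0.5]
opening: 0.134
finger_force: 24.9
```

move_arm --rows '[[[0, 0, -0.02], [0, 0, 0], 0.05], [[0, 0, -0.04], [0, 0, 0], 0.05], [[0, 0, -0.06], [0, 0, 0], 0.05]]'

```text
time_s: 9.25
tcp_pos: [588.3, 124.3, 123.5]
ee_rot: [2.659, 0.0, 1.698]
contact_force: [-0.2, -1.0, -1.7]
opening: 0.133
finger_force: 24.9
```

move_arm --rows '[[[0, 0, -0.02], [0, 0, 0], 0.05], [[0, 0, -0.04], [0, 0, 0], 0.05], [[0, 0, -0.06], [0, 0, 0], 0.05]]'

```text
time_s: 9.5
tcp_pos: [585.5, 123.9, 128.7]
ee_rot: [2.659, 0.0, 1.698]
contact_force: [1.5, 0.3, -0.1]
opening: 0.135
finger_force: 24.9
```

move_arm --rows '[[[0, 0, 0.02], [0, 0, 0], 0.05], [[0, 0, 0.04], [0, 0, 0], 0.05], [[0, 0, 0.06], [0, 0, 0], 0.05]]'

```text
time_s: 9.75
tcp_pos: [588.5, 124.3, 123.0]
ee_rot: [2.659, 0.0, 1.698]
contact_force: [-0.7, -0.3, -0.8]
opening: 0.137
finger_force: 24.9
```

move_arm --rows '[[[0, 0, 0.02], [0, 0, 0], 0.05], [[0, 0, 0.04], [0, 0, 0], 0.05], [[0, 0, 0.06], [0, 0, 0], 0.05]]'

```text
time_s: 10.0
tcp_pos: [591.2, 124.6, 117.5]
ee_rot: [2.66, 0.0, 1.698]
contact_force: [0.3, 0.0, -1.1]
opening: 0.136
finger_force: 24.9
```

Middle: about −1 N both ways, so empty. Put it back fully and feel the far one.

move_arm --rows '[[[0, 0, 0.03], [0, 0, 0], 0.05], [[0, 0, 0.06], [0, 0, 0], 0.05], [[0, 0, 0.09], [0, 0, 0], 0.05], [[0, 0, 0.12], [0, 0, 0], 0.05], [[0, 0, 0.15], [0, 0, 0], 0.05], [[0, 0, 0.18], [0, 0, 0], 0.05], [[0, 0, 0.18], [0, 0, 0], 0.05]]'

```text
time_s: 10.58
tcp_pos: [599.8, 125.7, 102.1]
ee_rot: [2.659, 0.0, 1.698]
contact_force: [0.7, -0.1, -1.0]
opening: 0.133
finger_force: 25.0
```

move_arm --rows '[[[0, 0, 0.005], [0, 0, 0], 0.05], [[0, 0, 0.005], [0, 0, 0], 0.2], [[0, 0, 0.0], [0, 0, 0], 0.34], [[0, 0, 0], [0, 0, 0], 0.34], [[0, 0, 0], [0, 0, 0], 0.34]]'

```text
time_s: 11.0
tcp_pos: [599.5, 125.7, 102.0]
ee_rot: [2.659, 0.0, 1.698]
contact_force: [0.5, -0.8, 0.3]
opening: 0.337
finger_force: 0.0
```

```bash
python3 - <<'E'
from g import *
rel(*rack('mid',83))
rel(*rack('far',83))
E
```

```text
shift [0.005, -0.023, 0.038] turn [0.0015, 0.0003, -0.0004] t 11.0 err mm [-0.3  0.4 -4.4]
shift [0.005, 0.526, 0.325] turn [0.0015, 0.0003, -0.0004] t 11.0 err mm [61.2  8.3 -4.4]
```

move_arm --rows '[[[0, 0, -0.01], [0, 0, 0], 0.05], [[0, 0, -0.01], [0, 0, 0], 0.05], [[0, 0, -0.01], [0, 0, 0], 0.05], [[0, 0, -0.01], [0, 0, 0], 0.05], [[0, 0, 0.01], [0, 0, 0], 0.05], [[0, 0, 0.03], [0, 0, 0], 0.05], [[0, 0, 0.045], [0, 0, 0], 0.05]]' --force 8

```text
time_s: 11.58
tcp_pos: [601.8, 126.0, 98.7]
ee_rot: [2.658, 0.0, 1.698]
contact_force: [-7.2, -1.4, 9.9]
opening: 0.137
finger_force: 8.0
```

move_arm --rows '[[[0, 0, 0], [0, 0, 0], 0.34], [[0, 0, 0], [0, 0, 0], 0.34], [[0, 0, 0], [0, 0, 0], 0.34]]' --force 25

```text
time_s: 11.83
tcp_pos: [601.5, 126.0, 97.9]
ee_rot: [2.659, 0.0, 1.698]
contact_force: [-0.5, -0.0, 1.6]
opening: 0.329
finger_force: 0.0
```

```bash
python3 - <<'E'
from g import *
rel(*rack('mid',83))
rel(*rack('far',83))
E
```

```text
shift [0.004, -0.022, -0.008] turn [0.0014, 0.0002, -0.0004] t 11.8333 err mm [-2.3  0.1 -0.3]
shift [0.005, 0.528, 0.28] turn [0.0014, 0.0002, -0.0004] t 11.8333 err mm [59.2  8.1 -0.3]
```

Middle carrier is seated on its floor (12 N push-back). Now the far one.

move_arm --rows '[[[0, 0, -0.2], [0, 0, 0], 0.34], [[0, 0, -0.5], [0, 0, 0], 0.34], [[0, 0.1, -0.5], [0, 0, 0], 0.34], [[0, 0.35, -0.45], [0, 0, 0], 0.34], [[0, 0.54, -0.4], [0, 0, 0], 0.34], [[0, 0.54, -0.3], [0, 0, 0], 0.34], [[0, 0.54, -0.2], [0, 0, 0], 0.34], [[0, 0.54, -0.2], [0, 0, 0], 0.34], [[0, 0.54, -0.1], [0, 0, 0], 0.34], [[0, 0.54, 0], [0, 0, 0], 0.34], [[0, 0.54, 0.1], [0, 0, 0], 0.34], [[0, 0.54, 0.2], [0, 0, 0], 0.34], [[0, 0.54, 0.27], [0, 0, 0], 0.34], [[0, 0.54, 0.27], [0, 0, 0], 0.34], [[0, 0.54, 0.27], [0, 0, 0], 0.34]]'

```text
time_s: 13.08
tcp_pos: [661.2, 133.7, 98.3]
ee_rot: [2.66, -0.0, 1.698]
contact_force: [-0.2, 0.2, 0.2]
opening: 0.34
finger_force: 0.0
```

move_arm --rows '[[[0, 0, 0], [0, 0, 0], 0.2], [[0, 0, 0], [0, 0, 0], 0.05], [[0, 0, 0], [0, 0, 0], 0.05], [[0, 0, 0], [0, 0, 0], 0.05], [[0, 0, 0], [0, 0, 0], 0.05], [[0, 0, 0], [0, 0, 0], 0.05]]' --force 40

```text
time_s: 13.58
tcp_pos: [661.4, 133.7, 99.7]
ee_rot: [2.659, 0.0, 1.698]
contact_force: [-4.4, -0.1, 5.6]
opening: 0.13
finger_force: 40.0
```

move_arm --rows '[[[0, 0, -0.03], [0, 0, 0], 0.05], [[0, 0, -0.06], [0, 0, 0], 0.05], [[0, 0, -0.09], [0, 0, 0], 0.05], [[0, 0, -0.12], [0, 0, 0], 0.05], [[0, 0, -0.15], [0, 0, 0], 0.05], [[0, 0, -0.18], [0, 0, 0], 0.05]]'

```text
time_s: 14.08
tcp_pos: [653.0, 132.5, 115.4]
ee_rot: [2.659, 0.0, 1.698]
contact_force: [3.1, 1.1, -3.2]
opening: 0.137
finger_force: 40.0
```

move_arm --rows '[[[0, 0, -0.02], [0, 0, 0], 0.05], [[0, 0, -0.04], [0, 0, 0], 0.05], [[0, 0, -0.06], [0, 0, 0], 0.05]]'

```text
time_s: 14.33
tcp_pos: [650.3, 132.2, 120.6]
ee_rot: [2.659, 0.0, 1.698]
contact_force: [3.2, 0.9, -3.3]
opening: 0.133
finger_force: 40.0
```

move_arm --rows '[[[0, 0, 0.02], [0, 0, 0], 0.05], [[0, 0, 0.04], [0, 0, 0], 0.05], [[0, 0, 0.06], [0, 0, 0], 0.05]]'

```text
time_s: 14.58
tcp_pos: [653.3, 132.6, 115.1]
ee_rot: [2.659, 0.0, 1.698]
contact_force: [2.2, 1.4, -0.4]
opening: 0.131
finger_force: 40.0
```

Far: −4.4 N up and −1.4 N down, mean about −2.9 N, which matches 0.36 kg loaded. Slide it out.

move_arm --rows '[[[0, 0, -0.08], [0, 0, 0], 0.05], [[0, 0, -0.16], [0, 0, 0], 0.05], [[0, 0, -0.24], [0, 0, 0], 0.05], [[0, 0, -0.32], [0, 0, 0], 0.05], [[0, 0, -0.4], [0, 0, 0], 0.05], [[0, 0, -0.48], [0, 0, 0], 0.05], [[0, 0, -0.56], [0, 0, 0], 0.05], [[0, 0, -0.64], [0, 0, 0], 0.05], [[0, 0, -0.72], [0, 0, 0], 0.05], [[0, 0, -0.8], [0, 0, 0], 0.05], [[0, 0, -0.9], [0, 0, 0], 0.05], [[0, 0, -1], [0, 0, 0], 0.05], [[0, 0, -1], [0, 0, 0], 0.05]]'

```text
time_s: 15.67
tcp_pos: [607.4, 126.8, 206.2]
ee_rot: [2.656, 0.0, 1.698]
contact_force: [0.6, -0.6, -3.3]
opening: 0.128
finger_force: 40.0
```

move_arm --rows '[[[0, 0, -0.2], [0, 0, 0], 0.05], [[0, 0.1, -0.5], [0, 0, 0], 0.05], [[0, 0.2, -0.6], [0, 0, 0], 0.05], [[0, 0.2, -0.6], [0, 0, 0], 0.05], [[0, 0.2, -0.6], [0, 0, 0], 0.05]]'

```text
time_s: 16.08
tcp_pos: [597.4, 125.4, 266.8]
ee_rot: [2.658, 0.0, 1.698]
contact_force: [-1.0, 0.4, -3.9]
opening: 0.134
finger_force: 40.0
```

```bash
python3 - <<'E'
from g import *
rel(*dock(200))
a=read_camera("scene")["color"][50:240,200:400,::-1]
cv2.imwrite("pics/a5.png",cv2.resize(a,(600,570),interpolation=2))
E
```

```text
shift [-2.662, -1.188, 0.131] turn [0.3081, -0.0032, 0.014] t 16.0833 err mm [ -64.4 -276.7  -66.8]
```

View pics/a5.png

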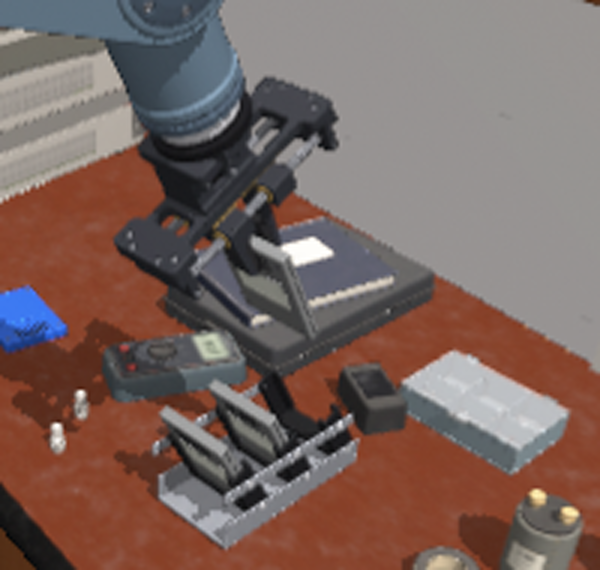

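Loaded carrier is out (hanging weight −3.5 N); the near and mid carriers stand as before. Over to the dock.

move_arm --rows '[[[-0.2, 0, 0], [0.06, 0, 0], 0.05], [[-0.45, -0.1, 0], [0.12, 0, 0], 0.05], [[-0.7, -0.2, 0], [0.18, 0, 0.005], 0.05], [[-0.9, -0.3, 0], [0.24, 0, 0.01], 0.05], [[-1, -0.35, 0], [0.308, -0.003, 0.014], 0.05], [[-1, -0.35, 0], [0.308, -0.003, 0.014], 0.05], [[-1, -0.35, 0], [0.308, -0.003, 0.014], 0.05]]'

```text
time_s: 16.72
tcp_pos: [579.0, 22.3, 246.9]
ee_rot: [-3.138, -0.002, 1.675]
contact_force: [-0.6, 0.3, -4.3]
opening: 0.134
finger_force: 40.0
```

```bash
python3 - <<'E'
from g import *
rel(*dock(200))
E
```

```text
shift [-1.679, -0.637, 0.467] turn [-0.0021, -0.0015, -0.0003] t 16.7167 err mm [ -46.  -173.6  -46.9]
```

move_arm --rows '[[[-0.3, -0.1, 0], [0, 0, 0], 0.05], [[-0.6, -0.25, 0], [0, 0, 0], 0.05], [[-0.85, -0.35, 0], [0, 0, 0], 0.05], [[-1, -0.4, 0], [0, 0, 0], 0.05], [[-1, -0.4, 0], [0, 0, 0], 0.05]]'

```text
time_s: 17.13
tcp_pos: [548.7, -82.9, 249.5]
ee_rot: [3.141, 0.001, 1.674]
contact_force: [0.4, 0.7, -3.0]
opening: 0.132
finger_force: 40.0
```

move_arm --rows '[[[-0.2, -0.1, 0], [0, 0, 0], 0.05], [[-0.45, -0.2, 0.2], [0, 0, 0], 0.05], [[-0.68, -0.24, 0.4], [0, 0, 0], 0.05], [[-0.68, -0.24, 0.47], [0, 0, 0], 0.05], [[-0.68, -0.24, 0.47], [0, 0, 0], 0.05], [[-0.68, -0.24, 0.47], [0, 0, 0], 0.05]]'

```text
time_s: 17.63
tcp_pos: [532.8, -149.8, 202.6]
ee_rot: [-3.141, -0.002, 1.677]
contact_force: [0.8, -0.9, -3.8]
opening: 0.137
finger_force: 40.0
```

```bash
python3 - <<'E'
from g import *
rel(*dock(200))
d={n:read_camera(n) for n in("scene","top")};pickle.dump(d,open("c1.pkl","wb"))
a=d["scene"]["color"][215:320,285:385,::-1];b=d["top"]["color"][165:230,326,::-1] if 0 else d["top"]["color"][165:231,326:376,::-1]
c=np.zeros((525,800,3),np.uint8);c[:,:500]=cv2.resize(a,(500,525),interpolation=2);c[:396,500:]=cv2.resize(b,(300,396),interpolation=2)
cv2.imwrite("pics/a6.png",c)
E
```

```text
shift [-0.015, 0.001, 0.026] turn [-0.0006, -0.0011, 0.0005] t 17.6333 err mm [ 0.2 -1.5 -2.6]
```

View pics/a6.png

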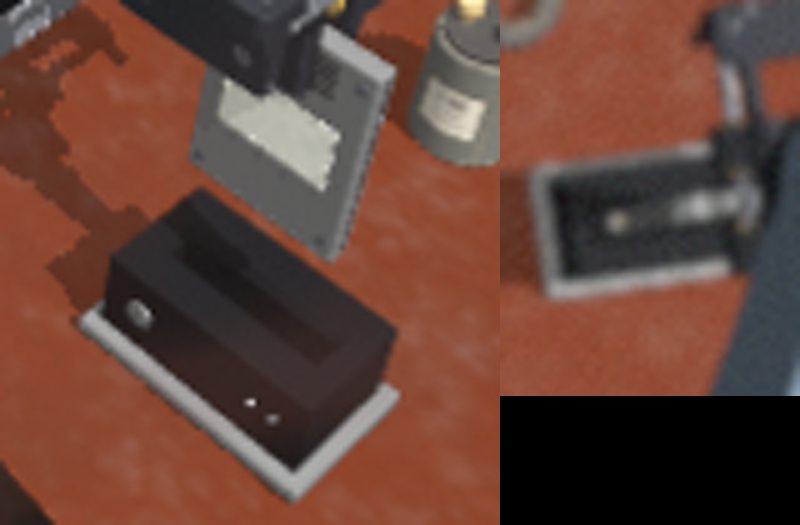

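```bash
python3 - <<'E'
from g import *
d=pickle.load(open("c1.pkl","rb"))["scene"]
N=lambda x,y:((x+.5)/5-.5+285,(y+.5)/5-.5+215)
D=np.array([cast(d,N(*p),58) for p in((200,187),(398,332),(308,410),(108,262))]);print("dock",D.round(1),D.mean(0).round(1))
s,c,r=now();print(c)
for dz in(80,85,90):
    e=np.array([cast(d,N(*p),c[2]-dz) for p in((190,157),(322,258))])
    print(dz,e.round(1),"len",np.linalg.norm(e[0]-e[1]).round(1),"ctr",(e.mean(0)+r.apply([0,6,0])).round(1),"yaw",np.arctan2(-(e[0]-e[1])[0],(e[0]-e[1])[1]).round(3))
E
```

```text
dock [[ 557.   -91.4   58. ]
 [ 569.5 -206.1   58. ]
 [ 505.8 -211.1   58. ]
 [ 489.2 -100.1   58. ]] [ 530.4 -152.2   58. ]
[ 533.66252224 -150.15085721  203.86439405]
80 [[ 517.7 -113.3  123.9]
 [ 523.3 -187.3  123.9]] len 74.2 ctr [ 526.4 -149.7  123.9] yaw 0.076
85 [[ 521.4 -110.4  118.9]
 [ 527.1 -185.   118.9]] len 74.8 ctr [ 530.2 -147.   118.9] yaw 0.076
90 [[ 525.1 -107.4  113.9]
 [ 530.8 -182.6  113.9]] len 75.4 ctr [ 533.9 -144.4  113.9] yaw 0.076
```

Carrier hangs upright above the slot: bottom corners are at about (190,157) and (328,260) in the crop, and the slot is below, centred near (255,290). Its offset to the dock is about 0 mm in x and about 2 mm in y. Correcting and lowering.

move_arm --rows '[[[-0.02, 0, 0.1], [0, 0, 0], 0.05], [[-0.02, 0, 0.25], [0, 0, 0], 0.05], [[-0.02, 0, 0.4], [0, 0, 0], 0.05], [[-0.02, 0, 0.5], [0, 0, 0], 0.05], [[-0.02, 0, 0.55], [0, 0, 0], 0.05], [[-0.02, 0, 0.55], [0, 0, 0], 0.05], [[-0.02, 0, 0.55], [0, 0, 0], 0.05]]'

```text
time_s: 18.32
tcp_pos: [533.3, -153.4, 148.1]
ee_rot: [-3.14, -0.0, 1.676]
contact_force: [0.5, 0.6, -2.8]
opening: 0.135
finger_force: 40.0
```

move_arm --rows '[[[0, 0, 0.02], [0, 0, 0], 0.05], [[0, 0, 0.04], [0, 0, 0], 0.05], [[0, 0, 0.06], [0, 0, 0], 0.05], [[0, 0, 0.08], [0, 0, 0], 0.05], [[0, 0, 0.1], [0, 0, 0], 0.05], [[0, 0, 0.1], [0, 0, 0], 0.05]]'

```text
time_s: 18.82
tcp_pos: [533.2, -153.5, 137.6]
ee_rot: [-3.141, -0.001, 1.676]
contact_force: [1.0, -0.7, -3.5]
opening: 0.13
finger_force: 40.0
```

```bash
python3 - <<'E'
from g import *
rel(*dock(110))
print(get_state()["ft_torque"])
a=read_camera("scene")["color"][205:325,275:405,::-1]
cv2.imwrite("pics/a7.png",cv2.resize(a,(650,600),interpolation=2))
E
```

```text
shift [0.021, 0.001, 0.276] turn [-0.0007, -0.0003, 0.0] t 18.8167 err mm [ -0.2   2.2 -27.6]
[-0.12711183 -0.28169962  0.0234716 ]
```

View pics/a7.png

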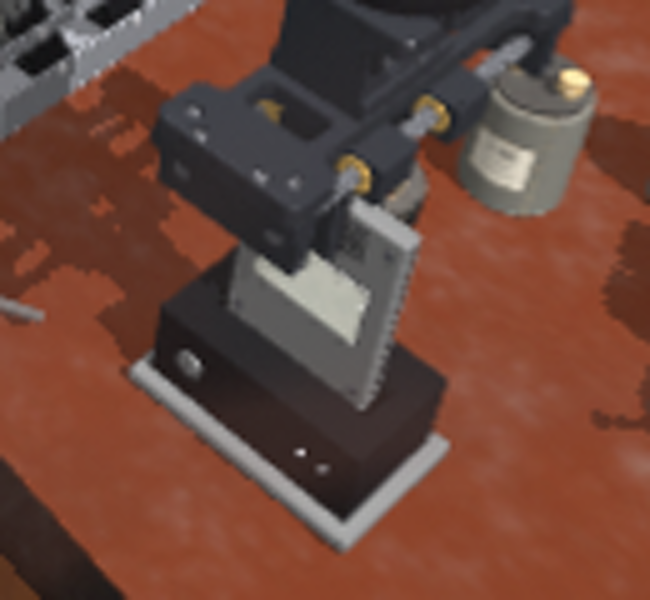

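The carrier's bottom, corner near (360,405), sits at the slot mouth with no side force. Going on in small steps.

move_arm --rows '[[[0, 0, 0.02], [0, 0, 0], 0.05], [[0, 0, 0.04], [0, 0, 0], 0.05], [[0, 0, 0.06], [0, 0, 0], 0.05], [[0, 0, 0.08], [0, 0, 0], 0.05], [[0, 0, 0.1], [0, 0, 0], 0.05], [[0, 0, 0.1], [0, 0, 0], 0.05]]'

```text
time_s: 19.37
tcp_pos: [533.0, -153.4, 127.4]
ee_rot: [-3.14, -0.001, 1.676]
contact_force: [1.9, 0.3, -4.7]
opening: 0.131
finger_force: 40.0
```

move_arm --rows '[[[0, 0, 0.03], [0, 0, 0], 0.05], [[0, 0, 0.06], [0, 0, 0], 0.05], [[0, 0, 0.08], [0, 0, 0], 0.05], [[0, 0, 0.1], [0, 0, 0], 0.05], [[0, 0, 0.12], [0, 0, 0], 0.05], [[0, 0, 0.12], [0, 0, 0], 0.05]]'

```text
time_s: 19.87
tcp_pos: [532.9, -153.4, 115.4]
ee_rot: [-3.14, -0.001, 1.676]
contact_force: [2.3, 0.9, -4.0]
opening: 0.13
finger_force: 40.0
```

move_arm --rows '[[[0, 0, 0.02], [0, 0, 0], 0.05], [[0, 0, 0.04], [0, 0, 0], 0.05], [[0, 0, 0.06], [0, 0, 0], 0.05], [[0, 0, 0.06], [0, 0, 0], 0.05]]'

```text
time_s: 20.2
tcp_pos: [533.2, -153.6, 110.1]
ee_rot: [-3.141, -0.0, 1.676]
contact_force: [0.6, -1.1, 1.0]
opening: 0.129
finger_force: 40.0
```

move_arm --rows '[[[0, 0, 0.015], [0, 0, 0], 0.05], [[0, 0, 0.03], [0, 0, 0], 0.05], [[0, 0, 0.03], [0, 0, 0], 0.05]]'

```text
time_s: 20.45
tcp_pos: [533.2, -153.5, 106.9]
ee_rot: [-3.141, -0.0, 1.676]
contact_force: [1.8, -0.2, 1.9]
opening: 0.13
finger_force: 40.0
```

move_arm --rows '[[[0, 0, 0.015], [0, 0, 0], 0.05], [[0, 0, 0.025], [0, 0, 0], 0.05], [[0, 0, 0.025], [0, 0, 0], 0.05]]'

```text
time_s: 20.7
tcp_pos: [533.7, -153.6, 106.0]
ee_rot: [-3.141, 0.0, 1.676]
contact_force: [-1.6, 1.8, 13.2]
opening: 0.13
finger_force: 40.0
```

move_arm --rows '[[[0, 0, 0.01], [0, 0, 0], 0.05], [[0, 0, 0.02], [0, 0, 0], 0.05], [[0, 0, 0.02], [0, 0, 0], 0.05], [[0, 0, 0.02], [0, 0, 0], 0.05]]'

```text
time_s: 21.03
tcp_pos: [534.4, -153.7, 106.0]
ee_rot: [3.141, 0.001, 1.676]
contact_force: [-4.9, 5.2, 27.0]
opening: 0.135
finger_force: 40.1
```

Hard stop at 27 N with no further travel: fully home. Relax, release and back off.

move_arm --rows '[[[0, 0, -0.025], [0, 0, 0], 0.05], [[0, 0, -0.025], [0, 0, 0], 0.05], [[0, 0, -0.025], [0, 0, 0], 0.25], [[0, 0, -0.025], [0, 0, 0], 0.45], [[0, 0, -0.025], [0, 0, 0], 0.45], [[0, 0, -0.025], [0, 0, 0], 0.45], [[0, 0, -0.1], [0, 0, 0], 0.45], [[0, 0, -0.25], [0, 0, 0], 0.45], [[0, 0, -0.5], [0, 0, 0], 0.45], [[0, 0, -0.8], [0, 0, 0], 0.45], [[0, 0, -1], [0, 0, 0], 0.45], [[0, 0, -1], [0, 0, 0], 0.45]]'

```text
time_s: 22.03
tcp_pos: [535.7, -154.8, 207.9]
ee_rot: [3.136, 0.004, 1.676]
contact_force: [0.9, -0.0, 0.3]
opening: 0.453
finger_force: 0.0
```

move_arm --rows '[[[0, -0.4, 0], [0, 0, 0], 0.45], [[0, -0.8, 0], [0, 0, 0], 0.45], [[0, -1, 0], [0, 0, 0], 0.45], [[0, -1, 0], [0, 0, 0], 0.45]]'

```text
time_s: 22.37
tcp_pos: [430.1, -163.4, 201.3]
ee_rot: [-3.137, -0.002, 1.675]
contact_force: [-0.4, 0.5, 0.2]
opening: 0.452
finger_force: 0.0
```

```bash
python3 - <<'E'
from g import *
a=read_camera("scene")["color"][155:335,235:395,::-1]
cv2.imwrite("pics/a8.png",cv2.resize(a,(533,600),interpolation=2))
print(get_state()["time_s"])
E
```

```text
22.4167
```

View pics/a8.png

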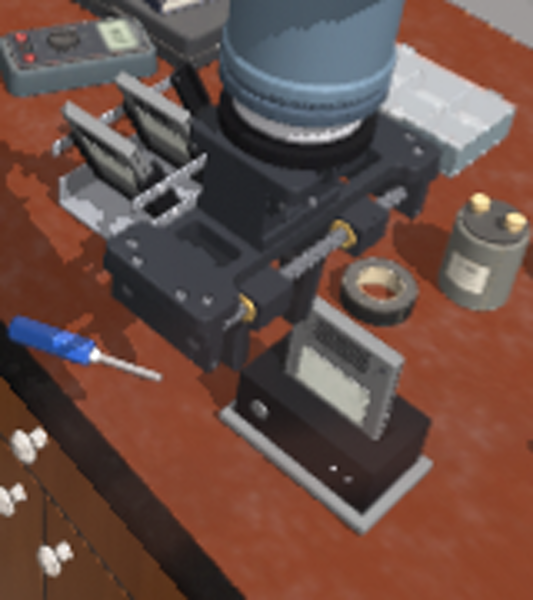

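The carrier stands upright and released in the dock, with its base at about (300–380, 380–440). The near and mid carriers are down in their bays at about (65–145, 105–160) and (115–190, 75–130), and the screwdriver is where it was. Handing in.

move_arm --rows '[[[0, 0, 0], [0, 0, 0], 0.45], [[0, 0, 0], [0, 0, 0], 0.45], [[0, 0, 0], [0, 0, 0], 0.45]]'

```text
time_s: 22.67
tcp_pos: [434.4, -164.0, 202.5]
ee_rot: [-3.14, -0.001, 1.676]
contact_force: [1.2, 0.6, 0.9]
opening: 0.451
finger_force: 0.0
```

```bash
python3 -c "
from bench import *
print(close_job())"
```

```text
the job is handed in; nothing more can be done
None
```

The far carrier was the loaded one; it now stands released in the dock, pressed to a hard stop. The two empty carriers are back down in their bays, and the job was handed in at about 23 s with no verdict returned.

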